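# Clamp a plastered fossil block in the swivel vise

### The job

Take the plaster block off the sloping stand and set it, fossil side up, in the middle of the open vise, lying flat on the two steel strips and pushed up against the fixed jaw. Then push the sliding jaw firmly home so that it clamps the block, and after that swing the vise round by its black upright handle, away from the robot, until it meets its stop. Let go of everything and leave the other things on the bench where they stand.

Things in the scene. Friction and masses are not known exactly. Their poses are not given: they have to be found in the camera images.
- block: Rectangular plaster block, 0.09 to 0.19 kg, 34 (x) x 56 (y) x 44 mm (z), with dark fossil bumps (under 2 mm high) on its top. Origin at the centre of its underside; z points out of the fossil face. It lies with its underside on the sloping stand, low face (-x) against a small lip 8 mm high. Best held by its two ends (the faces 56 mm apart, along y).
- block_center (a point): Centre of the block (22 mm above its underside), with the block's axes.
- stand: Fixed plywood stand, foot 115 x 100 mm, whose floor slopes up at 32 degrees along its x, away from the robot. Origin on the bench, z vertical. Behind the block (68 mm up the slope) a back board rises 107 mm square to the floor and so leans out over the block, its top 165 mm above the bench: the hand must come in tilted, square to the slope, leaning back to the robot.
- fixed_face (a point): On the vise: middle of the fixed jaw's inner face, at the height of the tops of the two steel strips that carry the block (44 mm above the bench). Axes turn with the vise: x points from sliding to fixed jaw (at first roughly away from the robot), z up. The jaws are 50 mm wide (y) and rise 24 mm above the strips; the fixed jaw is 26 mm thick. The vertical pivot lies at x = -20 mm.
- strips (a point): Midway between the two strips, at the height of their tops, 15 mm in front of the fixed jaw; axes as the vise. Each is 6 mm wide, 56 mm long (y) and stands 10 mm above the 64 mm wide bed; they lie 2 to 8 mm and 22 to 28 mm in front of the fixed jaw. Between stand and vise is a fixed wooden box, lid standing open: carry the block high over it.
- slide_jaw: Sliding jaw of the vise, 24 mm thick, 50 mm wide, 33 mm high. Origin at the bottom middle of its inner face, on the bed (34 mm above the bench); x as the vise. It slides along x only, stiffly (about 6 N), and stays where it is left; pushed on its back towards the fixed jaw it grips what lies between. At the start it stands 54 to 70 mm from the fixed jaw.
- jaw_face (a point): Middle of the sliding jaw's inner face, at the same height as fixed_face; x towards the fixed jaw. The two are 34 mm apart when the block is clamped.
- jaw_back (a point): Middle of the sliding jaw's outer face (black rubber pad), 24 mm behind its inner face, 54 mm above the bench (the face spans 35 to 67 mm): the place to push. The bed below it is 34 mm above the bench.
- vise (a joint): Swivel angle of the vise on its round base, rad; 0 to 0.12 at the start, grows clockwise seen from above, up to the stop at 0.70. Stiff (about 5 N at the handle) and stays where it is left.
- handle_grip (a point): On the axis of the upright black handle, 61 mm above the bench; the handle is a round grip 17 to 22 mm thick that ends 82 mm above the bench, on a thin arm on the vise's left (+y) side, 115 mm from the pivot. Pushing it away from the robot (the vise's +x) turns the vise to its stop.
- jar_glass: Bystander: open glass jar, 46 mm wide, 53 mm tall. Origin at the centre of its underside.
- glue_bottle: Bystander: white bottle with a thin nozzle, 37 mm wide, 88 mm tall. Origin at the centre of its underside.
- amber_jar: Bystander: jar with a dark screw cap, 52 mm wide, 66 mm tall. Origin at the centre of its underside.
- vial_c: Bystander: small clear vial with a black cap, 23 mm wide, 58 mm tall. Origin at the centre of its underside.

How it is judged:
By the outcome, as a careful person would: the job done as asked, in the order asked, and still so for the second after the job is handed in, with the robot touching nothing.
It also fails if it takes over 67 s, if anything falls off the work surface, if the arm or the gripper's body presses on something with over 40 N, if the wrist force passes 120 N, or if a joint passes its speed limit or range.

### The arm

A 6-joint arm with a two-finger parallel gripper is mounted at the origin on a cart in front of the work surface, level with it; the furniture and walls round the work are solid. World frame = base frame: x ahead of the robot, y to its left, z up, the work surface at z = 0. Lengths are in mm, angles in rad, forces in N, time in s.
With the tool pointing down it reaches from about 325 to 900 mm from the base axis. Payload 3.5 kg.
Tool frame: the origin (TCP) lies at the very end of the fingers, on their centre line; the grasp point (between the pads) lies 19 mm behind it; z points along the fingers, y is the direction in which the jaws open and shut (so a half turn about z gives the same grasp; the last joint's range is limited). The gripper opens to 85 mm and grips with 20 to 120 N. Pads are 22 mm wide; open, the fingers measure 114 mm over their backs; the gripper's body (76 mm by 85 mm) begins 54 mm behind the grasp point. The pads swing forward as they close: fully open they stand 13 mm farther back than shut.
Start: joints at [1.181, 0.276, -0.026, 1.268, 0, 1.467], TCP at [176.809, 599.467, 231.313] pointing down, gripper open.
Joint ranges: [-3.12, 3.12], [-0.85, 1.88], [-1.08, 1.24], [-1.95, 2.15], [-1.57, 1.53], [-3.14, 3.14]. Speed limits (rad/s): [2.57, 2.57, 3.14, 3.14, 3.14, 3.14].

### API

Orientations are given as a unit quaternion [x, y, z, w].
In Python, from plant import arm, eoat, kin, sensors, capture, sign_off gives the robot as it stands. Calls block until the motion is done:
- arm.move_ptp(position, orientation): joint-space move of the TCP to a pose.
- arm.move_l(position, vel=150, frame=None): straight line of the TCP; frame=None keeps the orientation; vel is the mean speed in mm/s.
- arm.goto_joints(angles): joint-space move.
- eoat.move_gripper(opening): opening from 0.0 (shut) to 1.0 (fully open); the grip force is fixed at half the most; returns when the fingers have stopped.
- arm.dwell(seconds).
- kin.ik(position, orientation): joint angles nearest the present ones, or None.
- sensors.observe(): the state.
- capture(name): name is "scene" or "top"; returns a dict with "image" (384x512x3 uint8, blue, green, red), "z_map" (384x512 float32, mm along the optical axis (not along the pixel's ray), 0 where there is no reading), "K" (3x3 intrinsics, pixels), "distortion" ([k1, k2, p1, p2, k3] as OpenCV has them; the pictures are not rectified), "T" (4x4, takes a point from camera to world coordinates). Camera axes: x right, y up, looking along -z (the intrinsics and any distortion apply to the point x, -y, -z); pixel columns grow to the right and rows downward; lengths in mm; the calibration is good to about 2 mm. A picture is of the moment at which its call begins.
A pose or a line that the arm cannot do raises arm.PlanningError and nothing moves.
- sign_off(): hands the job in, once; it reports no verdict.
The state is a dict: "time_s": time; "qpos": joint angles; "joint_vel": joint speeds; "tau": joint torques, N m; "eef_pos": TCP position; "tcp_rot": TCP orientation; "contact_force": force on the tool from outside, world axes, zero at the start; "wrist_torque": the same for the moment, N m; "finger_gap": opening from 0.0 (shut) to 1.0 (fully open).
Only numpy, scipy, OpenCV 4.12 (cv2) and the standard library are available. Lean on these libraries where they do the work, as an engineer would, in place of code of your own. Each camera call takes 0.05 s, during which the arm holds its last target.

## Working session

There is one attempt and no reset: what is moved stays moved. The work goes in short steps, each a Python script; the robot and the scene stay as the last script left them, time stands still between calls to the robot, and variables do not carry over. Pictures are saved under pics/ and viewed, and the job is handed in when it is done.

```bash
ls; mkdir -p pics; python3 - <<'E'
from plant import *
import cv2,numpy as np,pickle
for n in("scene","top"):
    c=capture(n); cv2.imwrite(f"pics/{n}0.png",c["image"]); pickle.dump(c,open(n+"0.pkl","wb"))
    print(n,c["K"],c["distortion"],c["T"])
print(sensors.observe())
E
```

```text
pics
scene [[423.31679648   0.         259.00152969]
 [  0.         423.31679648 192.51111319]
 [  0.           0.           1.        ]] [-0.08774316  0.          0.          0.          0.        ] [[ 4.87647890e-01  5.96974657e-01 -6.37040654e-01 -2.50847100e+02]
 [-8.72877014e-01  3.47501541e-01 -3.42532332e-01 -3.82329283e+02]
 [ 1.68894874e-02  7.23093312e-01  6.90543849e-01  9.28521558e+02]
 [ 0.00000000e+00  0.00000000e+00  0.00000000e+00  1.00000000e+00]]
top [[441.486698     0.         254.85891974]
 [  0.         441.486698   185.99256472]
 [  0.           0.           1.        ]] [0.01110761 0.         0.         0.         0.        ] [[ 2.63768029e-02  9.87085392e-01 -1.58008521e-01  3.30130317e+02]
 [-9.99593159e-01  2.43276761e-02 -1.48889314e-02  2.29538940e+01]
 [-1.08526666e-02  1.58336959e-01  9.87325492e-01  1.31708041e+03]
 [ 0.00000000e+00  0.00000000e+00  0.00000000e+00  1.00000000e+00]]
{'time_s': 0.1, 'qpos': array([ 1.18067499e+00,  2.77090024e-01, -2.77416846e-02,  1.26799249e+00,
       -1.53056988e-05,  1.46742684e+00]), 'joint_vel': array([ 0.00119796, -0.00144875,  0.00345017,  0.00218401,  0.0029273 ,
       -0.00149986]), 'tau': array([-5.22753708e-04, -4.46708214e+01,  2.96128356e+01,  8.51194403e-03,
       -1.70239291e-04, -1.14454161e-05]), 'eef_pos': array([176.50131982, 598.82904198, 230.251931  ]), 'tcp_rot': array([ 1.42885131e-01,  9.89738759e-01, -9.85093489e-04, -2.40231509e-04]), 'contact_force': array([ 0.19176408, -0.90905121, -0.23825022]), 'wrist_torque': array([ 0.00246895, -0.04157602,  0.02479865]), 'finger_gap': 0.997626566879129}
```

View pics/scene0.png

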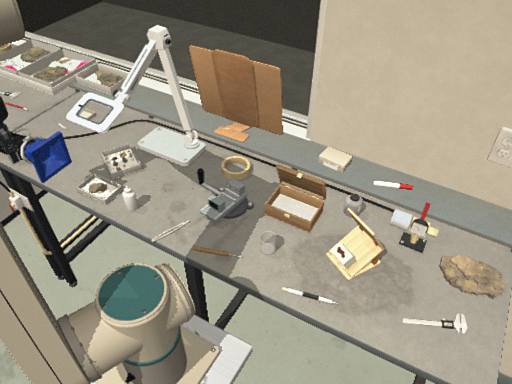

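View pics/top0.png

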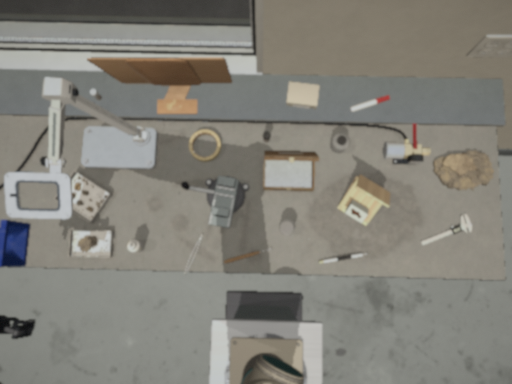

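```bash
cat > h.py <<'E'
import numpy as np,cv2,pickle
def cloud(c):
    z=c["z_map"];h,w=z.shape
    v,u=np.mgrid[0:h,0:w]
    p=cv2.undistortPoints(np.stack([u,v],-1).reshape(-1,1,2).astype(np.float64),c["K"],np.array(c["distortion"])).reshape(h,w,2)
    P=np.stack([p[...,0]*z,-p[...,1]*z,-z],-1)
    W=P@c["T"][:3,:3].T+c["T"][:3,3]
    W[z<=0]=np.nan
    return W
def proj(c,X):
    X=np.atleast_2d(X).astype(float)
    Pc=(X-c["T"][:3,3])@c["T"][:3,:3]
    q=Pc*np.array([1,-1,-1])
    return cv2.projectPoints(q.reshape(-1,1,3),np.zeros(3),np.zeros(3),c["K"],np.array(c["distortion"]))[0].reshape(-1,2)
E
python3 - <<'E'
from h import *
C={n:pickle.load(open(n+"0.pkl","rb")) for n in("scene","top")}
def crop(n,u0,v0,w,h,s,o):
    im=cv2.resize(C[n]["image"][v0:v0+h,u0:u0+w],None,fx=s,fy=s,interpolation=cv2.INTER_CUBIC)
    for k in range(0,w,10): cv2.putText(im,str(u0+k),(k*s,8),0,.3,(0,0,255),1)
    for k in range(0,h,10): cv2.putText(im,str(v0+k),(0,k*s+4),0,.3,(0,0,255),1)
    cv2.imwrite(o,im)
crop("scene",185,160,100,75,8,"pics/c1.png")
crop("scene",315,185,90,100,6,"pics/c2.png")
crop("top",175,160,90,75,8,"pics/c3.png")
crop("top",325,120,75,110,5,"pics/c4.png")
for n in C:
    W=cloud(C[n]); print(n,np.isnan(W[...,0]).mean())
    pts={"scene":[(225,200),(357,250),(297,197),(340,250),(268,240),(355,203),(236,165),(201,175),(128,200)],"top":[(222,200),(360,205),(288,170),(267,135),(287,228),(340,140),(186,185),(134,245)]}[n]
    for u,v in pts: print(u,v,W[v,u].round())
E
```

```text
scene 0.07570902506510417
225 200 [496. 135.  32.]
357 250 [ 504. -279.   42.]
297 197 [623. -45.  26.]
340 250 [ 466. -242.   61.]
268 240 [437. -45.  14.]
355 203 [ 658. -215.   55.]
236 165 [685. 212.  -0.]
201 175 [522. 237.  67.]
128 200 [339. 374.  48.]
top 0.0037180582682291665
222 200 [491. 137.  38.]
360 205 [ 487. -265.   36.]
288 170 [591. -56.   7.]
267 135 [685.  10.  54.]
287 228 [416. -56.   5.]
340 140 [ 672. -203.   65.]
186 185 [526. 238.  78.]
134 245 [354. 377.  69.]
```

View pics/c1.png

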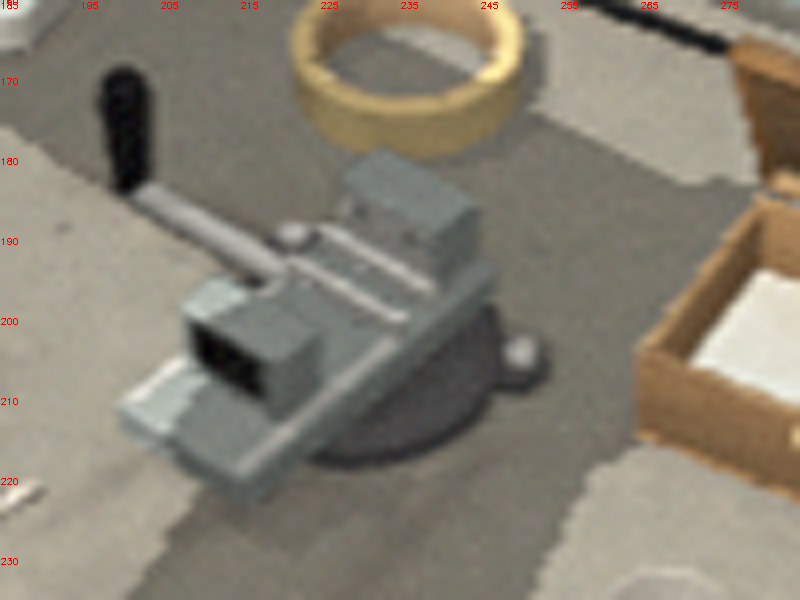

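View pics/c2.png

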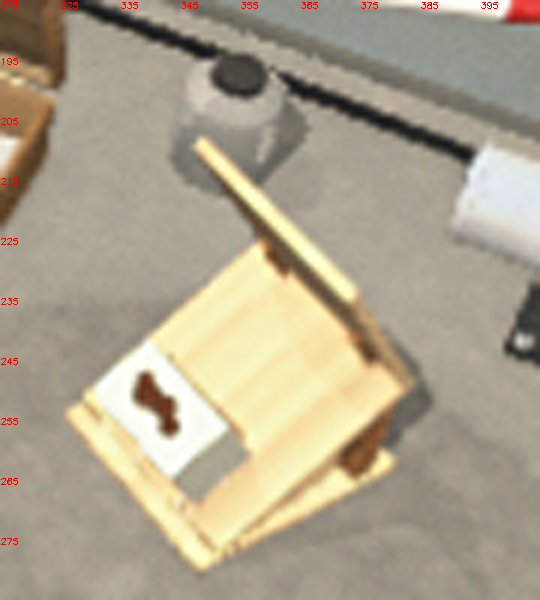

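View pics/c3.png

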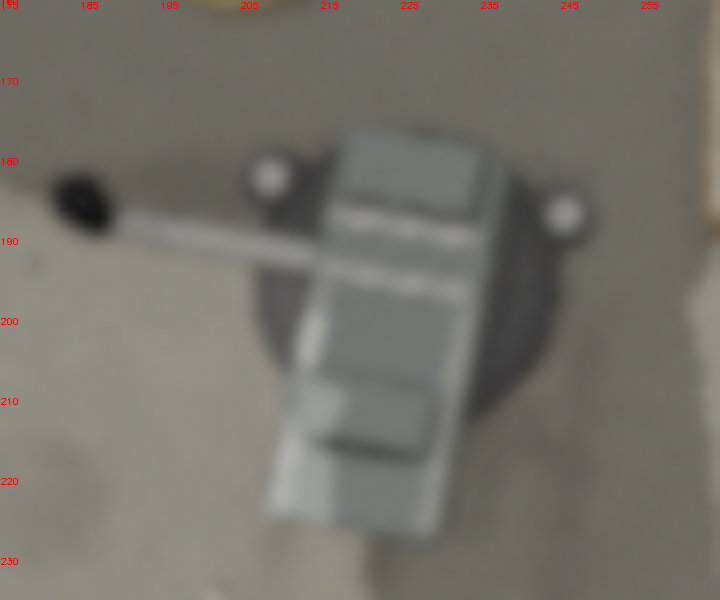

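View pics/c4.png

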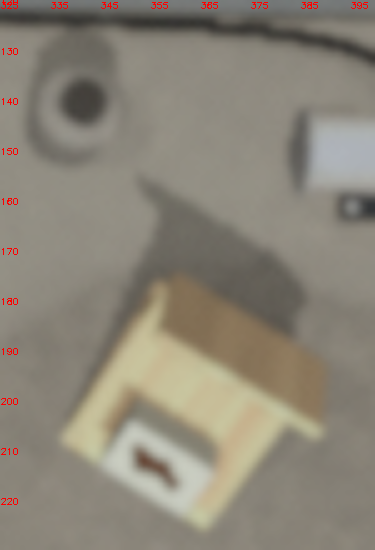

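```bash
python3 - <<'E'
from h import *
C={n:pickle.load(open(n+"0.pkl","rb")) for n in("scene","top")}
for n in C:
    W=cloud(C[n]); m=(W[...,0]>350)&(W[...,0]<650)&(W[...,1]>-380)&(W[...,1]<330)&(abs(W[...,2])<8)
    P=W[m]; A=np.c_[P[:,:2],np.ones(len(P))]; s=np.linalg.lstsq(A,P[:,2],rcond=None)[0]; print(n,"bench",s,(A@s-P[:,2]).std(), P[:,2].mean())
    im=C[n]["image"].astype(int)
    # block top white
    reg=(W[...,0]>420)&(W[...,0]<560)&(W[...,1]>-340)&(W[...,1]<-190)&(W[...,2]>25)
    white=reg&(im.min(-1)>(185 if n=="scene" else 170))
    print("white",white.sum())
    # plane by ransac for floor & block top
    P=W[reg]; col=im[reg]
    rng=np.random.default_rng(0)
    rem=np.ones(len(P),bool)
    for k in range(3):
        best=None
        for _ in range(800):
            idx=rng.choice(np.where(rem)[0],3,False); a,b,c=P[idx]; nn=np.cross(b-a,c-a)
            if np.linalg.norm(nn)<50: continue
            nn/=np.linalg.norm(nn); inl=rem&(abs((P-a)@nn)<2.5)
            if best is None or inl.sum()>best.sum(): best=inl
        Q=P[best]; c=Q.mean(0); nn=np.linalg.svd(Q-c)[2][2]; nn*=np.sign(nn[2])
        print(" plane",best.sum(),c.round(1),nn.round(3),"tilt",np.degrees(np.arccos(nn[2])).round(1),"yaw",np.degrees(np.arctan2(-nn[1],-nn[0])).round(1),"std",((Q-c)@nn).std().round(2),"col",col[best].mean(0).round())
        rem&=~best
E
```

```text
scene bench [ 1.16794602e-03  3.38814761e-04 -5.86470100e-01] 2.108800476467621 -0.06009053011017652
white 470
 plane 681 [ 513.4 -281.8   48.6] [-0.451  0.257  0.855] tilt 31.3 yaw -29.7 std 1.28 col [177. 233. 247.]
 plane 219 [ 507.2 -281.   128.5] [ 0.746 -0.446  0.495] tilt 60.3 yaw 149.1 std 1.22 col [118. 160. 178.]
 plane 188 [ 459.2 -247.1   60.9] [-0.432  0.297  0.852] tilt 31.6 yaw -34.5 std 1.37 col [204. 219. 225.]
top bench [ 2.89391137e-03 -5.19574648e-04 -2.25535758e+00] 2.749959709398381 -0.841938494560774
white 141
 plane 490 [ 517.5 -282.8  122.5] [ 0.709 -0.446  0.546] tilt 56.9 yaw 147.8 std 1.05 col [100. 128. 144.]
 plane 335 [ 502.4 -270.8   40. ] [-0.437  0.253  0.863] tilt 30.3 yaw -30.1 std 1.3 col [145. 181. 190.]
 plane 151 [ 458.  -247.4   61. ] [-0.483  0.273  0.832] tilt 33.7 yaw -29.4 std 1.35 col [165. 177. 179.]
```

```bash
cat > fit.py <<'E'
from h import *
from scipy.optimize import minimize
from scipy.spatial.transform import Rotation as R
def rays(c,box):
    u0,v0,u1,v1=box
    v,u=np.mgrid[v0:v1,u0:u1]
    p=cv2.undistortPoints(np.stack([u,v],-1).reshape(-1,1,2).astype(np.float64),c["K"],np.array(c["distortion"])).reshape(-1,2)
    d=np.c_[p[:,0],-p[:,1],-np.ones(len(p))]@c["T"][:3,:3].T
    return c["T"][:3,3].copy(),d,c["z_map"][v0:v1,u0:u1].ravel()
def raybox(o,d,Rm,t,lo,hi):
    ol=(o-t)@Rm; dl=d@Rm; dl=np.where(abs(dl)<1e-9,1e-9,dl)
    a=(lo-ol)/dl;b=(hi-ol)/dl
    tn=np.minimum(a,b).max(1);tf=np.maximum(a,b).min(1)
    return np.where((tn<=tf)&(tn>0),tn,np.inf)
def raycyl(o,d,c,r,z0,z1):
    # vertical cylinder
    ox,oy=o[0]-c[0],o[1]-c[1]
    A=d[:,0]**2+d[:,1]**2;B=2*(ox*d[:,0]+oy*d[:,1]);Cc=ox*ox+oy*oy-r*r
    D=B*B-4*A*Cc
    t=np.where(D>0,(-B-np.sqrt(np.maximum(D,0)))/(2*A),np.inf)
    z=o[2]+np.where(np.isfinite(t),t,0)*d[:,2]; side=np.where((z>=z0)&(z<=z1),t,np.inf)
    tt=(z1-o[2])/d[:,2]; q=(ox+tt*d[:,0])**2+(oy+tt*d[:,1])**2<=r*r
    return np.minimum(side,np.where(q,tt,np.inf))
def bench(o,d): return -o[2]/d[:,2]
def rob(e,s=12.): e=np.minimum(abs(e),s); return (e**2)
def vise_parts(p):
    x,y,th,gap,L0,L1,hx=p[:7]   # fixed_face x,y; th clockwise angle
    Rm=R.from_euler('z',-th).as_matrix(); t=np.array([x,y,0.])
    bx=[((L0,-32,16),(L1,32,34)),((0,-25,34),(26,25,68)),((-gap-24,-25,34),(-gap,25,67)),
        ((-8,-28,34),(-2,28,44)),((-28,-28,34),(-22,28,44))]
    hc=Rm@np.array([-20+hx,np.sqrt(115**2-hx**2),0])+t
    return Rm,t,bx,hc
def vise_depth(p,o,d):
    Rm,t,bx,hc=vise_parts(p)
    z=bench(o,d)
    for lo,hi in bx: z=np.minimum(z,raybox(o,d,Rm,t,np.array(lo,float),np.array(hi,float)))
    z=np.minimum(z,raycyl(o,d,hc,9.75,38,82))
    pv=Rm@np.array([-20,0,0])+t
    z=np.minimum(z,raycyl(o,d,pv,p[7],0,16))
    return z
SL=np.radians(32)
def stand_parts(p):
    x,y,z,yaw,gam,w0,b=p[:7] # block underside centre, stand yaw, block yaw rel, slab side offset
    Rs=R.from_euler('zy',[yaw,-SL]).as_matrix()
    Rb=Rs@R.from_euler('z',gam).as_matrix()
    t=np.array([x,y,z])
    return Rs,Rb,t
def stand_depth(p,o,d):
    Rs,Rb,t=stand_parts(p); w0,b=p[5:7]
    z=bench(o,d)
    z=np.minimum(z,raybox(o,d,Rb,t,np.array([-17.,-28,0]),np.array([17.,28,44])))
    z=np.minimum(z,raybox(o,d,Rs,t,np.array([-25.,w0-50,-8]),np.array([17+68.,w0+50,0])))
    z=np.minimum(z,raybox(o,d,Rs,t,np.array([b,w0-50,-8]),np.array([b+6,w0+50,107.])))
    z=np.minimum(z,raybox(o,d,Rs,t,np.array([-17-6.,w0-50,-8]),np.array([-17.,w0+50,8])))
    return z
def fit(fn,p0,views,scale,offs=True):
    best=None
    n=len(p0)
    def cost(q,full=False):
        p=q[:n]; c=0;k=0
        for i,(o,d,z) in enumerate(views):
            of=q[n:n+3]*(1 if i==0 else -1) if offs else 0
            e=fn(p,o+of,d)-z; e=e[z>0]; c+=rob(e).sum();k+=len(e)
        c=c/k
        if offs: c+=0.02*np.sum((q[n:]/2)**2)
        return c
    x=np.r_[p0,np.zeros(3)] if offs else np.array(p0)
    sc=np.r_[scale,[2,2,2]] if offs else np.array(scale)
    for it in range(4):
        sim=np.vstack([x]+[x+np.eye(len(x))[i]*sc[i]*(1 if it%2 else -1)/(1+it) for i in range(len(x))])
        r=minimize(cost,x,method="Nelder-Mead",options=dict(initial_simplex=sim,maxiter=1500,maxfev=1500,xatol=1e-3,fatol=1e-4))
        x=r.x; 
        print(it,r.fun.round(3),x.round(3))
    return x
E
cat > run1.py <<'E'
from fit import *
import json
C={n:pickle.load(open(n+"0.pkl","rb")) for n in("scene","top")}
vv=[rays(C["scene"],(192,162,262,226)),rays(C["top"],(178,172,252,230))]
x=fit(vise_depth,[535,128,0.12,60,-110,30,0,55],vv,[8,8,.08,8,10,10,5,5])
sv=[rays(C["scene"],(322,200,392,284)),rays(C["top"],(332,170,394,228))]
y=fit(stand_depth,[470,-250,30,np.radians(-30),0,0,85],sv,[6,6,6,.06,.08,5,5])
json.dump([list(x),list(y)],open("fit0.json","w"))
E
time python3 run1.py
```

```text
0 18.381 [ 5.32580e+02  1.28458e+02  1.55000e-01  6.47910e+01 -1.15858e+02
  2.29260e+01 -6.53000e-01  5.69030e+01 -1.94000e-01  7.90000e-02
 -5.85000e-01]
1 18.13 [ 5.32368e+02  1.28247e+02  1.55000e-01  6.46010e+01 -1.15782e+02
  2.61160e+01 -3.96000e-01  5.70110e+01 -3.20000e-02  2.24000e-01
 -4.66000e-01]
2 18.13 [ 5.32368e+02  1.28247e+02  1.55000e-01  6.46010e+01 -1.15783e+02
  2.61150e+01 -3.96000e-01  5.70110e+01 -3.20000e-02  2.24000e-01
 -4.66000e-01]
3 18.082 [ 5.32380e+02  1.28249e+02  1.55000e-01  6.46040e+01 -1.15792e+02
  2.79520e+01 -3.11000e-01  5.70000e+01 -3.20000e-02  2.25000e-01
 -4.54000e-01]
0 37.068 [ 4.79397e+02 -2.53060e+02  2.34180e+01 -4.24000e-01 -3.30000e-02
 -8.42900e+00  8.38550e+01  1.58800e+00  8.43000e-01 -3.46000e-01]
1 37.065 [ 4.79392e+02 -2.53060e+02  2.34250e+01 -4.24000e-01 -3.30000e-02
 -8.42400e+00  8.38590e+01  1.58800e+00  8.42000e-01 -3.44000e-01]
2 37.065 [ 4.79392e+02 -2.53061e+02  2.34250e+01 -4.24000e-01 -3.30000e-02
 -8.42400e+00  8.38580e+01  1.58800e+00  8.42000e-01 -3.44000e-01]
3 37.065 [ 4.79392e+02 -2.53060e+02  2.34250e+01 -4.24000e-01 -3.20000e-02
 -8.42400e+00  8.38580e+01  1.58800e+00  8.42000e-01 -3.44000e-01]
real	0m45.446s
user	0m45.610s
sys	0m0.184s
```

```bash
cat > ov.py <<'E'
from fit import *
def wire(c,im,s,u0,v0,Rm,t,lo,hi,col):
    lo=np.array(lo);hi=np.array(hi)
    k=np.array([[a,b,g] for a in(0,1) for b in(0,1) for g in(0,1)])
    V=(lo+(hi-lo)*k)@Rm.T+t
    q=((proj(c,V)-[u0,v0]+0.5)*s).astype(int)
    for i in range(8):
        for j in range(i):
            if abs(k[i]-k[j]).sum()==1: cv2.line(im,tuple(map(int,q[i])),tuple(map(int,q[j])),col,1)
def base(c,b,s):
    return cv2.resize(c["image"][b[1]:b[3],b[0]:b[2]],None,fx=s,fy=s,interpolation=cv2.INTER_NEAREST)
def show(C,x,y,vb,sb,pre):
    outs=[]
    for n in C:
        i=["scene","top"].index(n)
        if x is not None:
            b=vb[i];im=base(C[n],b,6);Rm,t,bx,hc=vise_parts(x)
            for lo,hi in bx: wire(C[n],im,6,b[0],b[1],Rm,t,lo,hi,(0,0,255))
            for zz in (40,82):
                q=(proj(C[n],np.r_[hc[:2],zz])[0]-[b[0],b[1]]+.5)*6; cv2.circle(im,tuple(map(int,q)),3,(0,255,0),-1)
            cv2.imwrite(f"pics/{pre}_v_{n}.png",im)
        if y is not None:
            b=sb[i];im=base(C[n],b,6);Rs,Rb,t=stand_parts(y)
            wire(C[n],im,6,b[0],b[1],Rb,t,(-17,-28,0),(17,28,44),(0,0,255))
            wire(C[n],im,6,b[0],b[1],Rs,t,(-17,y[5]-50,-1),(85,y[5]+50,0),(0,160,0))
            cv2.imwrite(f"pics/{pre}_s_{n}.png",im)
E
cat > run2.py <<'E'
from ov import *; import json
C={n:pickle.load(open(n+"0.pkl","rb")) for n in("scene","top")}
x,y=json.load(open("fit0.json"))
sv=[rays(C["scene"],(326,225,392,275)),rays(C["top"],(334,180,394,225))]
best=None
for p0 in ([472,-247,25,-.52,0,0,85],[465,-250,25,-.55,0,5,85],[470,-250,25,-.5,.05,-5,85]):
    yy=fit(stand_depth,p0,sv,[4,4,4,.05,.05,8,8]); 
json.dump([x,list(yy)],open("fit0.json","w"))
show(C,x,yy,[(192,162,262,226),(178,172,252,230)],[(322,190,402,284),(328,165,398,230)],"a")
E
python3 run2.py
python3 - <<'E'
import cv2,numpy as np
for k in "vs":
    a=cv2.imread(f"pics/a_{k}_scene.png");b=cv2.imread(f"pics/a_{k}_top.png")
    h=max(a.shape[0],b.shape[0]);f=lambda m:cv2.copyMakeBorder(m,0,h-m.shape[0],0,0,0)
    o=np.hstack([f(a),f(b)]);s=min(800/o.shape[1],600/o.shape[0]);cv2.imwrite(f"pics/a_{k}.png",cv2.resize(o,None,fx=s,fy=s))
E
```

```text
0 44.118 [ 4.79026e+02 -2.52865e+02  2.47190e+01 -4.57000e-01 -7.00000e-03
 -7.61600e+00  8.34480e+01  1.00000e-03 -3.87000e-01 -3.52000e-01]
1 43.976 [ 4.79054e+02 -2.52845e+02  2.45550e+01 -4.57000e-01 -1.10000e-02
 -7.51800e+00  8.34960e+01  2.09000e-01 -1.40000e-01 -4.64000e-01]
2 43.976 [ 4.79054e+02 -2.52845e+02  2.45550e+01 -4.57000e-01 -1.10000e-02
 -7.51600e+00  8.34960e+01  2.09000e-01 -1.40000e-01 -4.65000e-01]
3 43.976 [ 4.79054e+02 -2.52845e+02  2.45550e+01 -4.57000e-01 -1.10000e-02
 -7.51600e+00  8.34960e+01  2.09000e-01 -1.40000e-01 -4.65000e-01]
0 45.167 [ 4.77584e+02 -2.56085e+02  2.32350e+01 -4.61000e-01 -4.10000e-02
 -4.69100e+00  8.37950e+01 -5.26000e-01 -9.20000e-01 -4.20000e-01]
1 44.76 [ 4.77666e+02 -2.55585e+02  2.38880e+01 -4.53000e-01 -4.10000e-02
 -5.11500e+00  8.36780e+01 -2.80000e-02 -6.65000e-01 -5.52000e-01]
2 44.467 [ 4.78305e+02 -2.54616e+02  2.36160e+01 -4.55000e-01 -3.70000e-02
 -6.50200e+00  8.37720e+01 -3.00000e-02 -3.30000e-01 -5.04000e-01]
3 44.31 [ 4.78331e+02 -2.54603e+02  2.37790e+01 -4.53000e-01 -2.90000e-02
 -6.36000e+00  8.37150e+01 -7.30000e-02 -3.13000e-01 -4.71000e-01]
0 44.409 [ 4.78982e+02 -2.52973e+02  2.42220e+01 -4.90000e-01  1.90000e-02
 -6.72000e+00  8.31380e+01  6.90000e-02 -2.62000e-01 -5.27000e-01]
1 44.3 [ 4.79012e+02 -2.53040e+02  2.41970e+01 -4.87000e-01  1.90000e-02
 -6.91900e+00  8.31700e+01  1.74000e-01 -1.37000e-01 -5.39000e-01]
2 44.165 [ 4.79139e+02 -2.53115e+02  2.40980e+01 -4.83000e-01  9.00000e-03
 -6.97900e+00  8.31950e+01  8.00000e-02 -3.30000e-02 -5.08000e-01]
3 44.161 [ 4.79142e+02 -2.53117e+02  2.40900e+01 -4.83000e-01  1.00000e-02
 -6.97600e+00  8.31990e+01  8.10000e-02 -3.10000e-02 -5.03000e-01]
```

View pics/a_v.png

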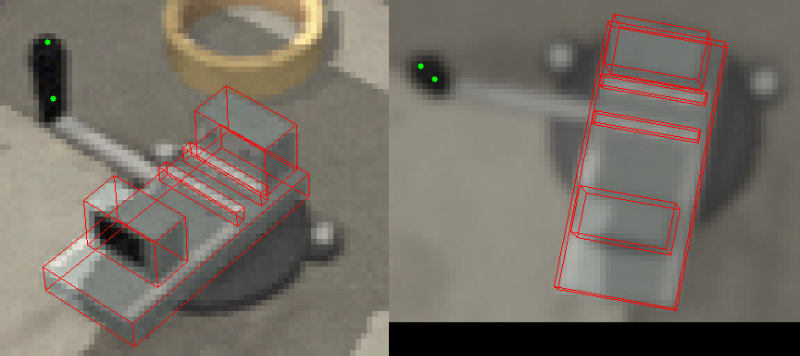

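View pics/a_s.png

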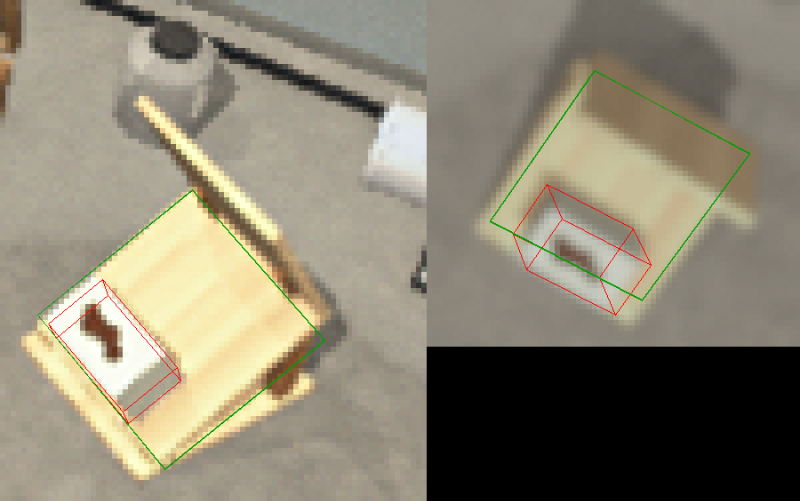

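```bash
cat > run3.py <<'E'
from ov import *; import json
C={n:pickle.load(open(n+"0.pkl","rb")) for n in("scene","top")}
x,y=json.load(open("fit0.json"))
# image cost: whiteness (low saturation & bright) top face soft mask
def soft(n,b):
    S=4
    im=C[n]["image"][b[1]:b[3],b[0]:b[2]].astype(np.float32)
    im=cv2.resize(im,None,fx=S,fy=S,interpolation=cv2.INTER_CUBIC)
    return im
V=[]
for n,b in (("scene",(326,236,364,280)),("top",(336,194,374,228))):
    im=soft(n,b)
    B=im[...,0]; sat=im.max(-1)-im.min(-1)
    val=im.min(-1)
    thr=200 if n=="scene" else 155
    print(n,np.percentile(val,[5,50,80,90,97]))
    m=(val>thr).astype(np.uint8)
    k,l,st,_=cv2.connectedComponentsWithStats(m); i=1+np.argmax(st[1:,4]); m=(l==i).astype(np.uint8)
    m=cv2.morphologyEx(m,cv2.MORPH_CLOSE,np.ones((25,25)))
    V.append((n,b,m)); cv2.imwrite(f"pics/mask3_{n}.png",np.hstack([im.astype(np.uint8),cv2.cvtColor(m*255,cv2.COLOR_GRAY2BGR)]))
    c=cv2.findContours(m,0,1)[0][0]; r=cv2.minAreaRect(c)
    for e in np.linspace(.02,.1,9):
        q=cv2.approxPolyDP(cv2.convexHull(c),e*cv2.arcLength(c,True),True)
        if len(q)==4: break
    print(len(q),(q.reshape(-1,2)+.5)/4-.5+np.array(b[:2]))
def face(p):
    Rs,Rb,t=stand_parts(p); k=np.array([[-17,-28,44],[17,-28,44],[17,28,44],[-17,28,44.]])
    return k@Rb.T+t
def imc(p,of):
    c=0
    for n,b,m in V:
        o=of if n=="scene" else -of
        q=(proj(C[n],face(p)-o)-np.array(b[:2])+.5)*4-.5
        z=np.zeros(m.shape,np.uint8); cv2.fillConvexPoly(z,np.round(q*16).astype(int),1,shift=4)
        c+=(z!=m).sum()/m.sum()
    return c
sv=[rays(C["scene"],(330,236,362,272)),rays(C["top"],(342,194,374,218))]
def dep(p,o,d):
    Rs,Rb,t=stand_parts(p)
    z=raybox(o,d,Rb,t,np.array([-17.,-28,0]),np.array([17.,28,44]))
    z=np.minimum(z,raybox(o,d,Rs,t,np.array([-25.,p[5]-50,-8]),np.array([17+75.,p[5]+50,0])))
    return z
def cost(q,wi=30.,full=False):
    p=q[:7];of=q[7:]; c=0;k=0
    for i,(o,d,z) in enumerate(sv):
        zz=dep(p,o+(of if i==0 else -of),d); e=np.where(np.isfinite(zz),zz-z,6)
        c+=rob(e,8.).sum();k+=len(e)
    a=c/k; b=imc(p,of)
    if full: print("depth",a,"img",b)
    return a+wi*b+0.05*np.sum((of/2)**2)
for p0 in ([466,-248,25,-.53,0,0,85],[470,-250,22,-.5,.03,-3,85]):
    q=np.r_[p0,0,0,0]; sc=np.array([5,5,5,.05,.05,5,0,1,1,1])+1e-6
    for it in range(5):
        sim=np.vstack([q]+[q+np.eye(10)[i]*sc[i]*(-1)**it/(1+it/2) for i in range(10)])
        r=minimize(cost,q,method="Nelder-Mead",options=dict(initial_simplex=sim,maxfev=1500,maxiter=1500)); q=r.x
    print(r.fun,q.round(3)); cost(q,full=True)
json.dump([x,list(q[:7])],open("fit1.json","w"))
show(C,x,q,[(192,162,262,226),(178,172,252,230)],[(322,190,402,284),(328,165,398,230)],"b")
a=cv2.imread("pics/b_s_scene.png");b=cv2.imread("pics/b_s_top.png")
b=cv2.copyMakeBorder(b,0,a.shape[0]-b.shape[0],0,0,0);o=np.hstack([a,b]);cv2.imwrite("pics/b_s.png",cv2.resize(o,None,fx=.85,fy=.85))
E
python3 run3.py
```

```text
scene [124.96948662 163.62070465 189.82183228 228.26399841 246.98500885]
4 [[338.875 241.375]
 [352.125 255.375]
 [343.125 263.875]
 [330.375 250.875]]
top [109.61556282 135.82750702 155.72200012 173.02351074 187.11791077]
4 [[342.125 203.125]
 [366.125 212.875]
 [365.875 223.625]
 [345.875 213.875]]
46.765859338359924 [ 4.81188e+02 -2.49647e+02  2.30970e+01 -5.33000e-01  4.60000e-02
 -1.42000e+01  8.50000e+01  3.91000e-01 -1.01000e-01 -5.88000e-01]
depth 34.13642123455548 img 0.42076926487465405
47.76552717797045 [ 4.81111e+02 -2.50065e+02  2.27590e+01 -4.95000e-01  2.00000e-02
 -8.57300e+00  8.50000e+01 -5.97000e-01 -1.65500e+00 -6.61000e-01]
depth 34.90604502519812 img 0.42717767390781647
```

View pics/b_s.png

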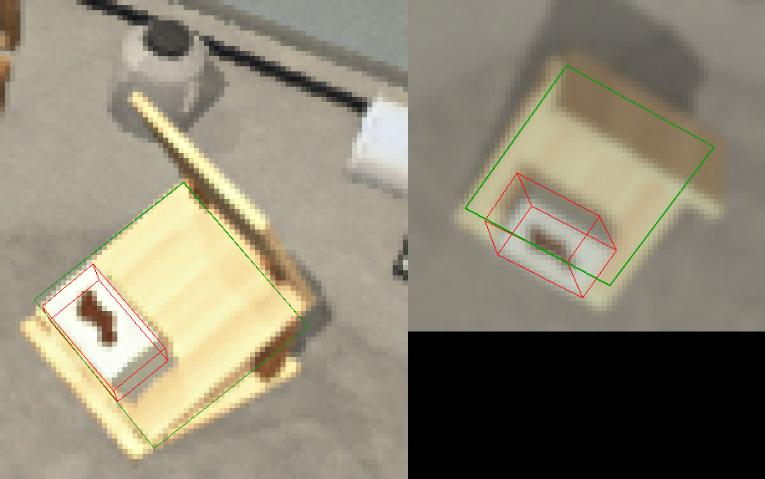

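View pics/mask3_top.png

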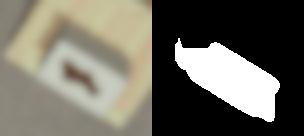

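View pics/mask3_scene.png

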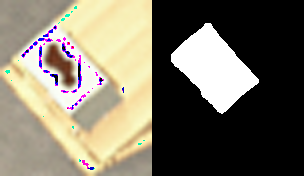

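```bash
sed -i "s/from_euler('zy'/from_euler('ZY'/" fit.py; sed -i 's/thr=200 if n=="scene" else 155/thr=200 if n=="scene" else 163/' run3.py; python3 run3.py
```

```text
scene [124.96948662 163.62070465 189.82183228 228.26399841 246.98500885]
4 [[338.875 241.375]
 [352.125 255.375]
 [343.125 263.875]
 [330.375 250.875]]
top [109.61556282 135.82750702 155.72200012 173.02351074 187.11791077]
4 [[350.625 204.625]
 [366.875 214.125]
 [363.375 221.875]
 [345.125 212.625]]
17.975737828897536 [ 4.79247e+02 -2.58909e+02  2.30590e+01 -5.13000e-01 -2.60000e-02
 -4.20000e-02  8.50000e+01 -9.20000e-02 -3.77000e-01 -2.66000e-01]
depth 14.35523300708207 img 0.1205914122785032
17.841819108699582 [ 4.79137e+02 -2.59062e+02  2.30740e+01 -5.22000e-01 -1.40000e-02
  4.10000e-02  8.50000e+01 -6.60000e-02 -3.53000e-01 -1.16000e-01]
depth 14.260048973690553 img 0.1193329644030316
```

View pics/b_s.png

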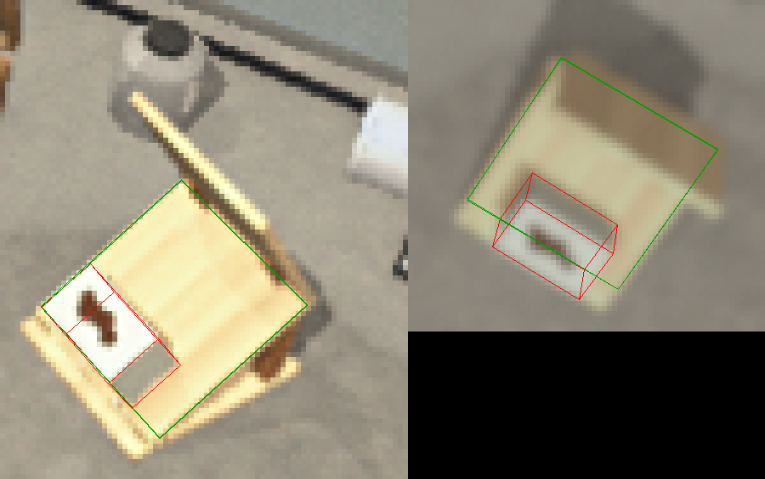

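```bash
python3 - <<'E'
from h import *
from plant import *
C={n:pickle.load(open(n+"0.pkl","rb")) for n in("scene","top")}
P=np.vstack([cloud(C[n]).reshape(-1,3) for n in C]); P=P[~np.isnan(P[:,0])]
xs=np.arange(100,800,50);ys=np.arange(700,-400,-50)
print("      "+" ".join(f"{y:4d}" for y in ys))
for x in xs:
    r=[]
    for y in ys:
        m=(abs(P[:,0]-x-25)<25)&(abs(P[:,1]-y-25)<25); r.append(f"{np.percentile(P[m,2],98) if m.sum()>3 else -999:4.0f}")
    print(x," ".join(r))
print(sensors.observe()["time_s"])
E
```

```text
700  650  600  550  500  450  400  350  300  250  200  150  100   50    0  -50 -100 -150 -200 -250 -300 -350
100 -891 -891 -890 -891  346 -892 -887  533 -889 -890 -892    2    3    7   12   11   11    3    2 -888 -889 -891
150 -891 -889  265  393  348 -890 -891 -889 -889 -891 -889 -799 -794 -795 -794 -792 -794 -796 -797 -891 -887 -890
200 -889 -891 -889  404 -887 -890 -890 -889 -889 -890 -889 -888 -889 -890 -890 -891 -886 -888 -888 -890 -886 -886
250  128    4    3    4    4    3    3    2    4    4    7    3    3    2    3    3    3    4    4    4    3    3
300  129    4    4   20   20   21    3   75    3    4    8    3   12   12   10    3    4    4   12   13   12    4
350  129    5    4   22   21   21    5   82    4    4    7    4    4    4    4   39   50    3    4    4    3    3
400  128  209  208  206  209    4    4    4    4    4    4   64   68    4    4   52   52    4    4   54   61    4
450    4  224  226   19  224   26    4    4    4    4    5   70   70   17    5    4    4    4    4   69  162  160
500    4  232  234  244  243   26    4    4    4    5   81   46   71   36   47   47   47   47    4  162  161  114
550    9    4    5  248  318   27   24   25    4    4    4   13   70   20  144  145  145  144    4   61   93    4
600   12    3    4   28  363  379   26   27   22    4   27   27    4    4  144  146  145  145    5   42    5   98
650   10   10    4   28  402  425  407  150   20    5   27   27    4    4   60    5    5    4   65   68    4   95
700   52   53   52   53   52  410   54   53   56   56   54   52   52   53   53   53   52   52   52   53   53   53
750   54   53   53   54  103   54  337  338  350  350  350  339  337   54   54   81   84   83   54   65   68   67
0.1
```

```bash
cat > k.py <<'E'
import numpy as np, json
from scipy.spatial.transform import Rotation as R
from plant import *
x,y=json.load(open("fit1.json"))
TH=x[2]; FF=np.array([x[0],x[1],44.]); RV=R.from_euler('z',-TH)
def V(p): return FF+RV.apply(p)          # vise frame (fixed_face) -> world
SL=np.radians(32)
BR=R.from_euler('ZY',[y[3]+y[4],-SL]); BP=np.array(y[:3])
FLIP=R.from_euler('x',np.pi)             # tool z down, tool y = -block y
G=[FLIP, R.from_euler('x',np.pi)*R.from_euler('z',np.pi)]
def F(): return sensors.observe()["contact_force"]
def st():
    s=sensors.observe(); print("t %.2f"%s["time_s"],"p",s["eef_pos"].round(1),"F",s["contact_force"].round(1),"gap %.3f"%s["finger_gap"],"q",s["qpos"].round(2)); return s
E
python3 - <<'E'
from k import *
print(BR.as_matrix().round(2))
for i,g in enumerate(G):
    q=(BR*g).as_quat(); qv=(RV*g).as_quat()
    for nm,p,o in (("pre",BP+BR.apply([0,0,130]),q),("grasp",BP+BR.apply([0,0,5]),q),("up",BP+BR.apply([0,0,150]),q),("over",V([-19,0,200]),qv),("place",V([-19,0,5]),qv),("jb",V([-130,0,0]),qv)):
        r=kin.ik(p,o); print(i,nm,p.round(1),None if r is None else r.round(2))
print(kin.ik([130,420,320],sensors.observe()["tcp_rot"]))
st()
E
```

```text
[[ 0.73  0.51 -0.46]
 [-0.43  0.86  0.27]
 [ 0.53  0.    0.85]]
0 pre [ 419.9 -223.9  133.3] [-0.67 -0.24 -0.91  0.34  0.07  3.03]
0 grasp [ 476.9 -257.7   27.3] [-0.65  0.12 -0.91 -0.02  0.06  3.05]
0 up [ 410.8 -218.5  150.3] [-0.67 -0.29 -0.91  0.4   0.07  3.02]
0 over [513.6 131.2 244. ] [ 0.13  0.1  -0.21  1.26  0.   -2.86]
0 place [513.6 131.2  49. ] [ 0.13  0.28 -0.45  0.84  0.   -2.86]
0 jb [403.9 148.3  44. ] [ 0.2   0.13 -0.66  0.79  0.   -2.79]
1 pre [ 419.9 -223.9  133.3] [-0.67 -0.24 -0.91  0.34  0.07 -0.11]
1 grasp [ 476.9 -257.7   27.3] [-0.65  0.12 -0.91 -0.02  0.06 -0.09]
1 up [ 410.8 -218.5  150.3] [-0.67 -0.29 -0.91  0.4   0.07 -0.12]
1 over [513.6 131.2 244. ] [ 0.13  0.1  -0.21  1.26  0.    0.28]
1 place [513.6 131.2  49. ] [ 0.13  0.28 -0.45  0.84  0.    0.28]
1 jb [403.9 148.3  44. ] [ 0.2   0.13 -0.66  0.79  0.    0.36]
[ 1.12347699e+00 -9.24006387e-02 -2.48924204e-01  1.41629644e+00
 -1.31207335e-04  1.41022897e+00]
t 0.10 p [176.5 598.8 230.3] F [ 0.2 -0.9 -0.2] gap 0.998 q [ 1.18  0.28 -0.03  1.27 -0.    1.47]
```

```bash
python3 - <<'E'
from k import *
import cv2
o=sensors.observe()["tcp_rot"]
arm.move_l([130,430,310],vel=250); st()
q=(BR*G[1]).as_quat()
arm.move_ptp(BP+BR.apply([0,0,130]),q); st()
c=capture("scene"); cv2.imwrite("pics/pre.png",c["image"])
import pickle; pickle.dump(c,open("pre.pkl","wb"))
c=capture("top"); cv2.imwrite("pics/pre_t.png",c["image"]); pickle.dump(c,open("pret.pkl","wb"))
E
```

```text
t 1.02 p [130.2 430.6 309.6] F [ 0.3 -0.9 -1. ] gap 1.000 q [ 1.13 -0.07 -0.25  1.39  0.    1.42]
t 3.60 p [ 420.4 -223.6  133.6] F [ 0.7  0.1 -0.1] gap 1.004 q [-0.67 -0.24 -0.91  0.34  0.07 -0.11]
```

View pics/pre.png

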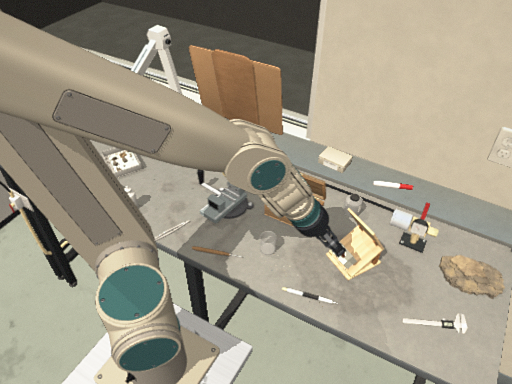

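```bash
python3 - <<'E'
from k import *
arm.move_l(BP+BR.apply([0,0,30]),vel=120); st()
arm.move_l(BP+BR.apply([0,0,3]),vel=50); st()
eoat.move_gripper(0.0); st()
arm.move_l(BP+BR.apply([0,0,14]),vel=40); st()
arm.move_l(BP+BR.apply([0,0,110]),vel=150); st()
import cv2,pickle
c=capture("scene"); cv2.imwrite("pics/lift.png",c["image"][190:300,270:400].repeat(5,0).repeat(5,1)); pickle.dump(c,open("lift.pkl","wb"))
c=capture("top"); cv2.imwrite("pics/lift_t.png",c["image"][140:250,300:410].repeat(5,0).repeat(5,1)); pickle.dump(c,open("liftt.pkl","wb"))
E
```

```text
t 4.68 p [ 465.6 -250.9   48.9] F [-0.4  0.1  0.4] gap 1.001 q [-0.65  0.04 -0.92  0.05  0.06 -0.1 ]
t 5.38 p [ 477.6 -258.1   25.2] F [0.7 0.4 0.1] gap 1.002 q [-0.65  0.12 -0.91 -0.02  0.06 -0.09]
t 5.76 p [ 477.8 -258.1   26. ] F [-1.9  1.6  5.8] gap 0.645 q [-0.65  0.12 -0.91 -0.02  0.06 -0.09]
t 6.18 p [ 472.5 -255.1   35.1] F [ 0.  -0.6 -2.3] gap 0.648 q [-0.65  0.09 -0.92  0.01  0.06 -0.1 ]
t 6.97 p [ 428.9 -229.2  115.9] F [ 0.7 -0.7 -1.3] gap 0.650 q [-0.67 -0.18 -0.92  0.28  0.07 -0.11]
```

View pics/lift.png

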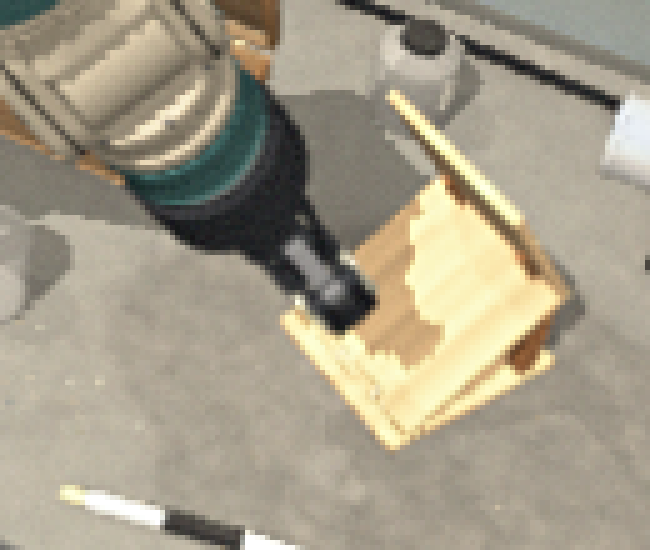

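View pics/lift_t.png

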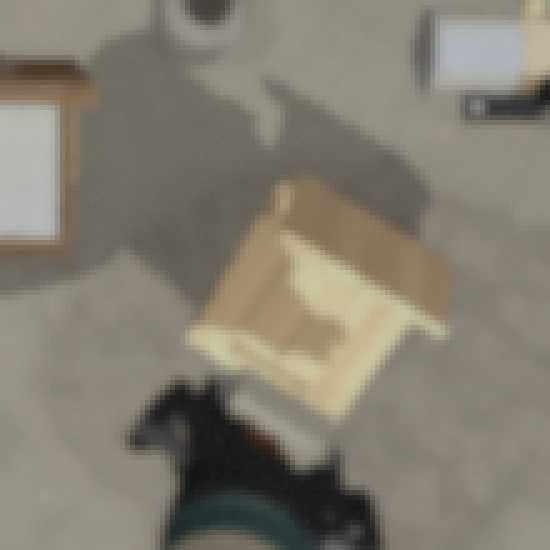

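```bash
python3 - <<'E'
from k import *
arm.move_l([420,-200,290],vel=250); st()
q=(RV*G[1]).as_quat()
arm.move_ptp(V([-20.5,0,200]),q); st()
arm.move_l(V([-20.5,0,70]),vel=150); arm.dwell(.2); s=st()
print("vise-frame tcp",RV.inv().apply(s["eef_pos"]-FF).round(2))
import cv2,pickle
c=capture("scene"); cv2.imwrite("pics/ov.png",c["image"][150:240,180:290].repeat(7,0).repeat(7,1)[:600,:800]); pickle.dump(c,open("ov_s.pkl","wb"))
c=capture("top"); cv2.imwrite("pics/ov_t.png",c["image"][160:240,170:270].repeat(7,0).repeat(7,1)); pickle.dump(c,open("ov_t.pkl","wb"))
E
```

```text
t 7.93 p [ 419.1 -199.4  287.6] F [-0.5  0.7 -2.3] gap 0.648 q [-0.61 -0.43 -0.68  0.77  0.04 -0.06]
t 9.23 p [511.8 130.5 243.6] F [-0.5 -1.1 -2. ] gap 0.645 q [ 0.13  0.1  -0.22  1.26 -0.    0.28]
t 10.45 p [513.1 131.5 115.1] F [ 0.8  0.4 -0.4] gap 0.648 q [ 0.13  0.2  -0.39  0.98 -0.    0.28]
vise-frame tcp [-19.57   0.27  71.13]
```

View pics/ov.png

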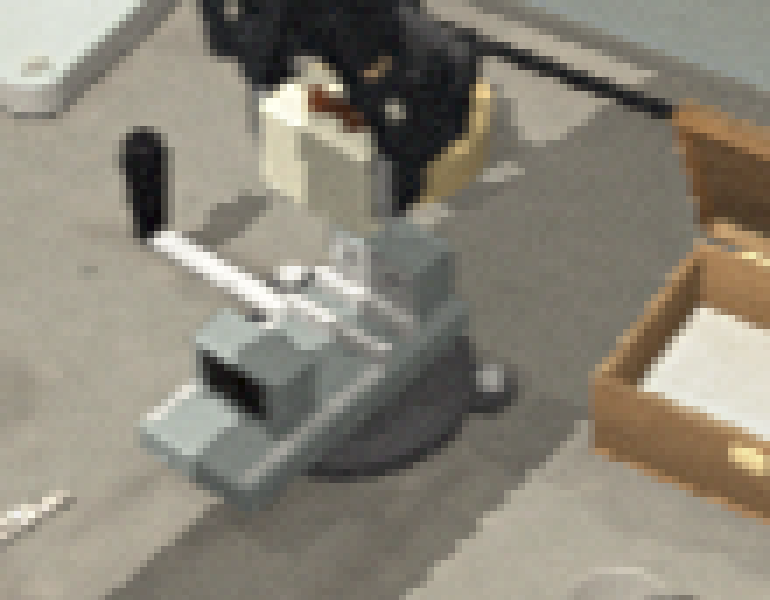

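View pics/ov_t.png

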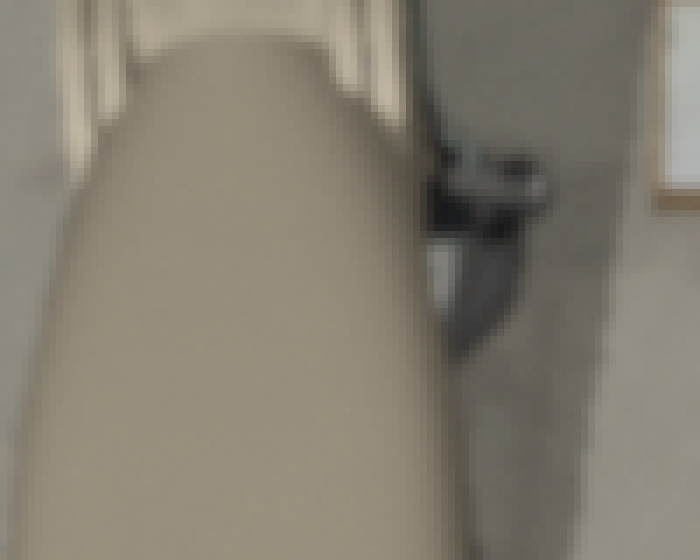

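```bash
python3 - <<'E'
from h import *
c=pickle.load(open("ov_s.pkl","rb")); W=cloud(c)
import json
from scipy.spatial.transform import Rotation as R
x,_=json.load(open("fit1.json")); RV=R.from_euler('z',-x[2]).as_matrix()
P=(W-np.array([x[0],x[1],44]))@RV
b=(slice(160,184),slice(214,240))
im=c["image"][b].astype(int);p=P[b]
m=(im.min(-1)>110)&(p[...,2]>60)&(p[...,2]<125)&(p[...,0]<5)&(p[...,0]>-60)
Q=p[m];print(m.sum())
f=Q[Q[:,2]<108]; f=f[(f[:,0]<np.median(f[:,0])+8)]
A=np.c_[f[:,1:],np.ones(len(f))]; s=np.linalg.lstsq(A,f[:,0],rcond=None)[0]; e=A@s-f[:,0]
k=abs(e)<4; s=np.linalg.lstsq(A[k],f[k,0],rcond=None)[0]
print(s, "x at y0,z93:",s@[0,93,1]); print("y range",np.percentile(f[:,1],[1,5,95,99]),"z",np.percentile(Q[:,2],[1,5,95,99]))
# camera bias: bench and slide-jaw top
print("tcp z71.1")
E
```

```text
253
[ 4.24885541e-03 -1.31160679e-02 -3.34448480e+01] x at y0,z93: -34.66464229501804
y range [-30.13229669 -28.33659492  26.01513114  34.21277314] z [ 70.05874227  72.03825403 113.86049547 115.43070809]
tcp z71.1
```

```bash
cat >> k.py <<'E'
def fm(n=4):
    a=[]
    for _ in range(n): arm.dwell(.02); a.append(F())
    return np.mean(a,0)
def vf():
    return RV.inv().apply(sensors.observe()["eef_pos"]-FF).round(2)
E
python3 - <<'E'
from k import *
arm.move_l(V([-23,0,50]),vel=100)
arm.move_l(V([-23,0,8]),vel=80); f0=fm(6); print("f0",f0,vf())
z=8
while z>-4:
    z-=1; arm.move_l(V([-23,0,z]),vel=20); f=RV.inv().apply(fm(3)-f0); print(z,f.round(1),vf())
    if f[2]>5: break
st()
E
```

```text
f0 [ 0.33740286 -0.04942864 -1.23252593] [-22.31   0.2    8.61]
7 [-0.2  0.2  0.2] [-22.83   0.06   7.25]
6 [-0.3  0.3 -0.3] [-2.308e+01 -1.000e-02  5.940e+00]
5 [-0.9 -0.7 -0.3] [-23.07  -0.03   4.93]
4 [-0.6 -0.3  0.4] [-23.05  -0.03   3.95]
3 [-0.6 -0.4  0.3] [-2.307e+01 -2.000e-02  2.930e+00]
2 [-2.4 -1.4  6.3] [-22.85   0.03   2.67]
t 13.47 p [509.8 131.8  46.7] F [-2.  -0.9  5.5] gap 0.650 q [ 0.13  0.27 -0.46  0.84 -0.    0.28]
```

```bash
python3 - <<'E'
from k import *
f0=fm(4)
x=-23
while x<-12:
    x+=.7; arm.move_l(V([x,0,2.2]),vel=20); f=RV.inv().apply(fm(2)-f0); print(round(x,1),f.round(1),vf())
    if f[0]<-12: break
st()
E
```

```text
-22.3 [-1.9  0.4  0.6] [-22.85   0.04   2.66]
-21.6 [-2.2  0.5  2.3] [-22.86   0.03   2.68]
-20.9 [-4.   0.8  3.7] [-22.8    0.03   2.69]
-20.2 [-6.3  0.3  5.6] [-2.28e+01  2.00e-02  2.71e+00]
-19.5 [-7.8  1.2  7.5] [-22.77   0.04   2.71]
-18.8 [-8.7  0.5  9.7] [-22.76   0.04   2.72]
-18.1 [-10.    0.8  11.4] [-2.271e+01  2.000e-02  2.750e+00]
-17.4 [-12.1   0.3  13. ] [-22.71   0.04   2.75]
t 15.81 p [509.9 131.8  46.8] F [-14.5   1.7  18.2] gap 0.648 q [ 0.13  0.28 -0.45  0.85  0.    0.28]
```

```bash
python3 - <<'E'
from k import *
arm.move_l(V([-23,0,3.6]),vel=20); f0=fm(4); print(f0,vf())
x=-23
while x<-14:
    x+=.7; arm.move_l(V([x,0,3.6]),vel=20); f=RV.inv().apply(fm(2)-f0); print(round(x,1),f.round(1),vf())
    if f[0]<-6: break
import cv2
c=capture("scene"); cv2.imwrite("pics/pl.png",c["image"][150:240,180:290].repeat(7,0).repeat(7,1)[:600,:800])
st()
E
```

```text
[ 0.16677123 -0.18724441 -1.57654431] [-22.71  -0.03   3.4 ]
-22.3 [ 0.2 -0.   0.2] [-2.212e+01 -1.000e-02  3.510e+00]
-21.6 [-0.5  0.6  0.5] [-2.152e+01  1.000e-02  3.610e+00]
-20.9 [-0.6  0.1 -0.3] [-20.86  -0.     3.62]
-20.2 [-0.5  0.3  0.2] [-2.014e+01  1.000e-02  3.610e+00]
-19.5 [0.5 0.3 0.3] [-1.944e+01  1.000e-02  3.630e+00]
-18.8 [-0.1 -0.   0.7] [-18.74   0.     3.62]
-18.1 [-1.7  0.8  1.1] [-18.55  -0.02   3.5 ]
-17.4 [-4.4 -0.2  3. ] [-18.54  -0.06   3.37]
-16.7 [-6.   0.1  4.5] [-18.56  -0.04   3.21]
t 18.92 p [514.  131.   47.2] F [-5.7  1.2  2.6] gap 0.651 q [ 0.13  0.28 -0.45  0.85  0.    0.28]
```

View pics/pl.png

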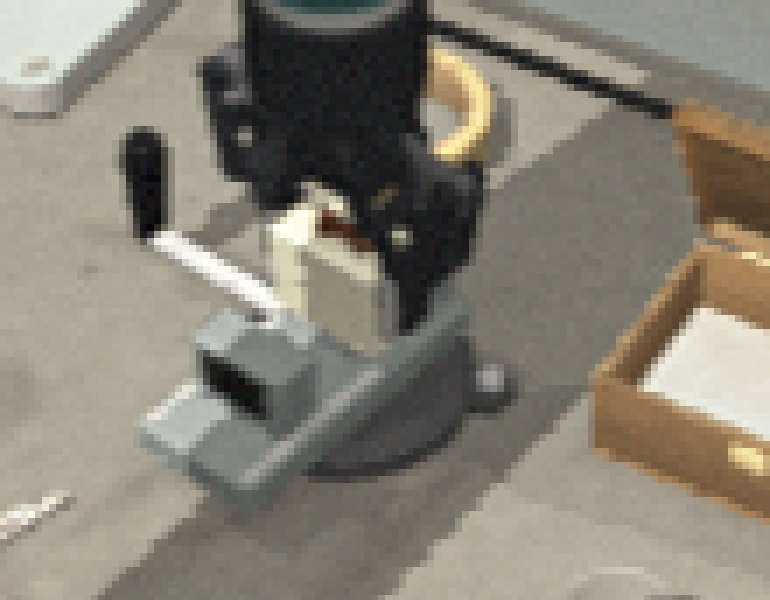

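```bash
python3 - <<'E'
from k import *
arm.move_l(V([-18,0,3.2]),vel=20)
arm.move_l(V([-18,0,2.0]),vel=20); print(fm(2),vf())
eoat.move_gripper(0.95); st()
arm.move_l(V([-18,0,60]),vel=100)
arm.move_l(V([-130,0,130]),vel=250); st()
import cv2,pickle
c=capture("scene"); cv2.imwrite("pics/re.png",c["image"][150:240,180:290].repeat(7,0).repeat(7,1)[:600,:800]); pickle.dump(c,open("re.pkl","wb"))
E
```

```text
[-6.61366984  0.09309705  7.20398245] [-18.53  -0.03   2.69]
t 19.82 p [515.7 130.9  46.3] F [ 0.2  0.5 -0.8] gap 0.953 q [ 0.13  0.28 -0.45  0.84 -0.    0.28]
t 21.23 p [404.4 148.2 173.5] F [ 0.6 -0.3 -0. ] gap 0.942 q [ 0.2  -0.03 -0.5   1.1  -0.    0.36]
```

View pics/re.png

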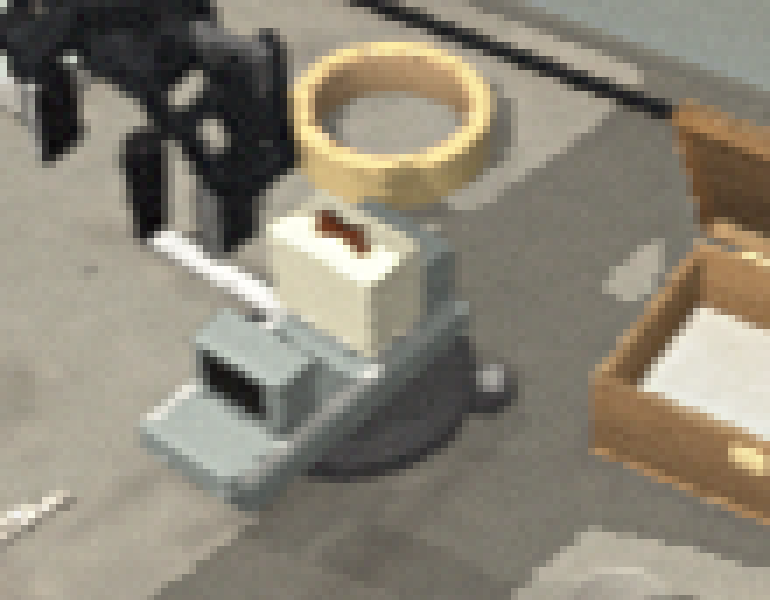

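```bash
python3 - <<'E'
from k import *
eoat.move_gripper(0.0)
arm.move_l(V([-135,0,40]),vel=200)
arm.move_l(V([-135,0,0]),vel=100); arm.dwell(.1); f0=fm(5); print(vf())
arm.move_l(V([-105,0,0]),vel=60); print(RV.inv().apply(fm(2)-f0).round(1),vf())
x=-105
while x<-45:
    f=RV.inv().apply(fm(1)-f0)
    x+=2 if (f[0]>-12 and x<-73) else .8
    arm.move_l(V([x,0,0]),vel=40); f=RV.inv().apply(fm(1)-f0); print(round(x,1),f.round(1),vf())
    if f[0]<-28: break
st()
E
```

```text
[-134.02    0.37    0.93]
[-0.3 -0.   0.3] [-105.34   -0.18   -0.24]
-103 [0.2 0.3 0.4] [-1.0312e+02  1.0000e-02 -0.0000e+00]
-101 [-0.1  0.1  0.3] [-1.0088e+02  4.0000e-02  6.0000e-02]
-99 [-2.2  0.2  1.1] [-99.69  -0.11  -0.16]
-97 [-5.5 -0.7  4.1] [-98.7   -0.14  -0.33]
-95 [-5.2  0.3  4.3] [-96.9   -0.17  -0.46]
-93 [-4.7  0.6  3.6] [-95.03  -0.19  -0.55]
-91 [-5.2  1.2  4.3] [-93.15  -0.2   -0.62]
-89 [-5.2  0.8  3.2] [-91.16  -0.21  -0.65]
-87 [-5.1  0.6  3.3] [-89.22  -0.22  -0.69]
-85 [-5.8  0.8  2.3] [-87.26  -0.22  -0.7 ]
-83 [-5.8  0.8  2.9] [-85.27  -0.24  -0.72]
-81 [-5.3 -0.3  2.7] [-83.3   -0.23  -0.74]
-79 [-5.2  0.3  2.5] [-81.35  -0.23  -0.78]
-77 [-6.   1.3  2.2] [-79.34  -0.23  -0.78]
-75 [-5.   0.1  2.5] [-77.39  -0.23  -0.82]
-73 [-5.3 -0.1  1.6] [-75.39  -0.25  -0.82]
-72.2 [-5.9  1.   1.3] [-74.75  -0.25  -0.83]
-71.4 [-5.8  1.1  3.3] [-73.99  -0.22  -0.82]
-70.6 [-4.7  1.2  2.6] [-73.19  -0.23  -0.83]
-69.8 [-5.8  0.6  2.4] [-72.38  -0.23  -0.82]
-69.0 [-5.8  0.6  2.4] [-71.6   -0.26  -0.82]
-68.2 [-5.8  0.3  2.4] [-70.78  -0.22  -0.81]
-67.4 [-5.7  0.7  4. ] [-70.19  -0.23  -0.83]
-66.6 [-8.4  0.9  5.3] [-70.18  -0.24  -0.84]
-65.8 [-10.3   0.8   6.1] [-70.21  -0.23  -0.85]
-65.0 [-12.4   1.6   9. ] [-70.23  -0.24  -0.86]
-64.2 [-13.7   1.1  10.6] [-70.2   -0.22  -0.84]
-63.4 [-14.1   1.   12.6] [-70.21  -0.28  -0.94]
-62.6 [-16.5   1.8  14.8] [-70.26  -0.3   -1.08]
-61.8 [-17.9   1.5  15.2] [-70.27  -0.28  -1.07]
-61.0 [-21.    1.3  18.1] [-70.26  -0.32  -1.07]
-60.2 [-21.5   1.3  18.3] [-70.28  -0.36  -1.34]
-59.4 [-21.9   1.   19.6] [-70.33  -0.37  -1.36]
-58.6 [-24.1   1.   22.4] [-70.32  -0.38  -1.35]
-57.8 [-25.1   1.9  20.7] [-70.35  -0.43  -1.7 ]
-57.0 [-26.7   1.9  23.1] [-70.38  -0.45  -1.72]
-56.2 [-29.2   2.9  25.3] [-70.39  -0.45  -1.73]
t 34.52 p [462.8 138.7  42.3] F [-28.4   7.3  25. ] gap 0.003 q [ 0.15  0.23 -0.53  0.83  0.01  0.3 ]
```

```bash
python3 - <<'E'
from k import *
arm.move_l(V([-53,0,0]),vel=40); print(RV.inv().apply(fm(1)).round(1),vf())
arm.move_l(V([-85,0,0.5]),vel=100)
arm.move_l(V([-95,0,60]),vel=200)
arm.move_l(V([-72,115,60]),vel=250)
arm.move_l(V([-72,115,8]),vel=120); arm.dwell(.1); f0=fm(3); st(); print(vf())
import cv2,pickle
c=capture("scene"); cv2.imwrite("pics/ha.png",c["image"][150:240,180:290].repeat(7,0).repeat(7,1)[:600,:800]); pickle.dump(c,open("ha.pkl","wb"))
c=capture("top"); pickle.dump(c,open("ha_t.pkl","wb"))
E
```

```text
[-34.3   2.3  27.7] [-70.48  -0.61  -2.39]
t 37.05 p [480.  253.1  53.1] F [ 0.3  0.4 -0.1] gap 0.006 q [ 0.37  0.29 -0.42  0.86 -0.    0.52]
[-71.01 115.32   9.15]
```

View pics/ha.png

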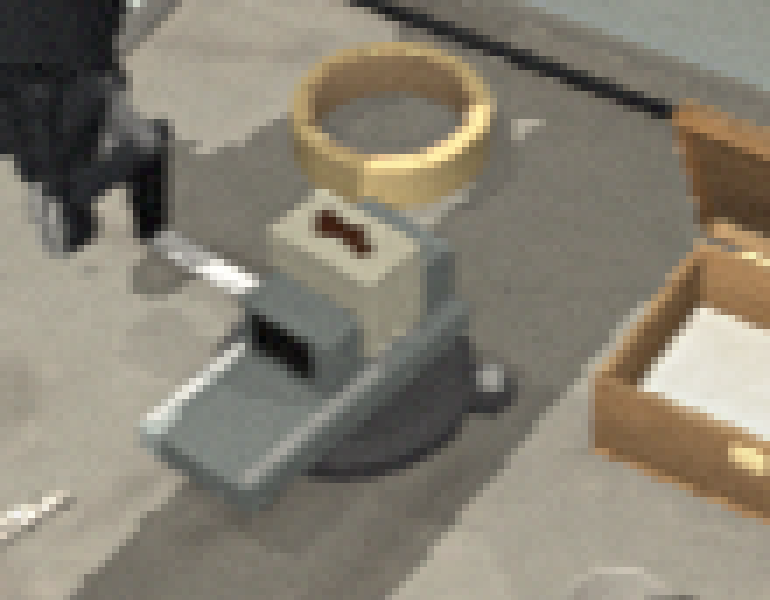

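```bash
python3 - <<'E'
from k import *
PV=V([-20,0,0]); f0=fm(2)
def pose(a,d=-20.7,z=8):
    r=R.from_euler('z',-(TH+a)); p=PV+r.apply([d,115,0]); p[2]=44+z
    return r,p,(r*G[1]).as_quat()
arm.move_l(V([-20-26,115,8]),vel=80)
a=-0.03; bad=0
while a<0.85:
    a+=0.06 if a<.5 else .03
    r,p,q=pose(a); arm.move_l(p,vel=60 if a<.5 else 40,frame=q)
    s=sensors.observe(); f=r.inv().apply(s["contact_force"]-f0)
    w=R.from_euler('z',-(TH)).inv().apply(s["eef_pos"]-PV)
    print("a %.2f"%a,f.round(1),"ach",round(np.arctan2(-w[1],w[0]-0)+0,3),"rad",np.hypot(w[0],w[1]).round(1),"t %.2f"%s["time_s"])
    bad=bad+1 if f[0]<-16 else 0
    if bad>=1 and f[0]<-22 or abs(f[0])>30: break
    if s["time_s"]>52: print("time");break
st()
E
```

```text
a 0.03 [-2.8 -1.7  0.2] ach -1.725 rad 116.7 t 37.96
a 0.09 [-2.6 -2.  -0.7] ach -1.666 rad 116.6 t 38.23
a 0.15 [-3.5 -1.7 -1.3] ach -1.604 rad 116.6 t 38.49
a 0.21 [-2.4 -2.4 -1.7] ach -1.543 rad 116.5 t 38.76
a 0.27 [-2.7 -1.8 -2. ] ach -1.481 rad 116.6 t 39.02
a 0.33 [-1.9 -1.7 -1.6] ach -1.42 rad 116.7 t 39.29
a 0.39 [-2.1 -1.4 -1.6] ach -1.359 rad 116.8 t 39.56
a 0.45 [-2.  -2.1 -1.4] ach -1.298 rad 116.8 t 39.83
a 0.51 [-2.6 -2.8 -2. ] ach -1.239 rad 116.8 t 40.15
a 0.54 [-2.3 -3.5 -0.7] ach -1.21 rad 116.8 t 40.40
a 0.57 [-2.7 -1.9  0.4] ach -1.179 rad 117.0 t 40.65
a 0.60 [-2.7 -2.6 -0.1] ach -1.148 rad 117.1 t 40.90
a 0.63 [-3.9 -3.  -0. ] ach -1.12 rad 117.0 t 41.15
a 0.66 [-11.3  -2.6   3.1] ach -1.118 rad 117.3 t 41.40
a 0.69 [-18.   -2.8   7.2] ach -1.116 rad 117.6 t 41.65
a 0.72 [-25.6  -3.4  10.9] ach -1.115 rad 117.8 t 41.90
t 41.90 p [580.1 227.9  52.1] F [-19.1  18.2  10.8] gap 0.001 q [ 0.26  0.42 -0.23  0.93  0.02  1.13]
```

```bash
python3 - <<'E'
from k import *
PV=V([-20,0,0]); a=.63
r=R.from_euler('z',-(TH+a))
def P(d,y,z):
    p=PV+r.apply([d,y,0]); p[2]=44+z; return p
arm.move_l(P(-60,118,8),vel=100)
arm.move_l(P(-70,120,120),vel=200); st()
arm.move_ptp([150,430,310],[0.1429,0.98974,0,0]); st()
import cv2,pickle
for n in("scene","top"):
    c=capture(n); pickle.dump(c,open(f"end_{n}.pkl","wb"))
    cv2.imwrite(f"pics/end_{n}.png",c["image"])
    b=(150,180) if n=="scene" else (155,170)
    cv2.imwrite(f"pics/endc_{n}.png",c["image"][b[0]:b[0]+85,b[1]:b[1]+110].repeat(7,0).repeat(7,1))
E
```

```text
t 43.26 p [547.5 265.2 163.1] F [-0.   0.   0.6] gap -0.001 q [ 0.34  0.29 -0.16  1.13 -0.    1.22]
t 44.92 p [150.6 429.9 309.4] F [0.2 0.  0.3] gap -0.000 q [ 1.09 -0.06 -0.24  1.39 -0.    1.38]
```

View pics/end_scene.png

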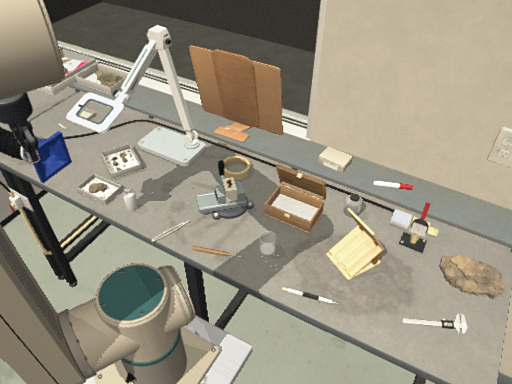

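View pics/endc_scene.png

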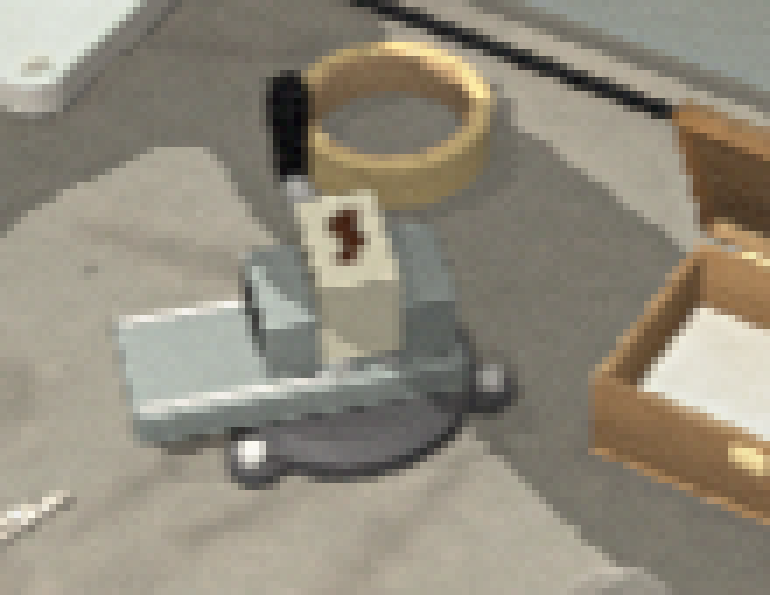

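View pics/endc_top.png

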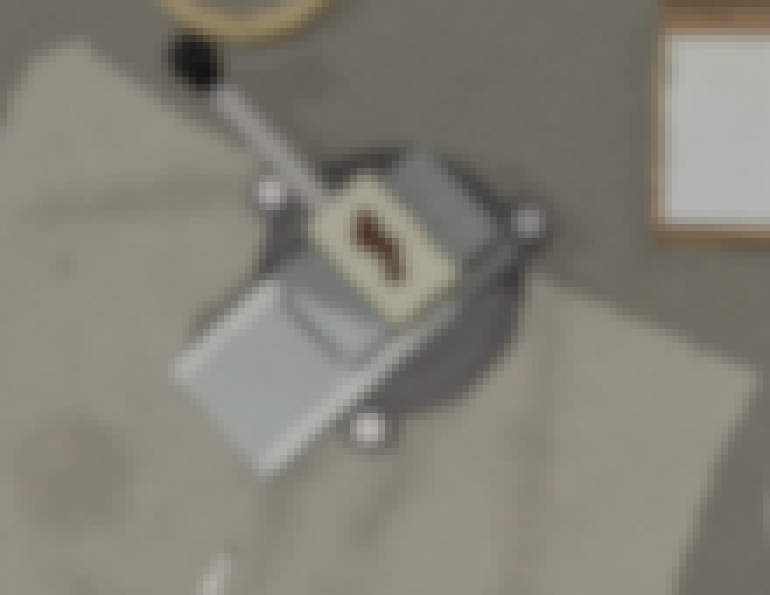

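```bash
python3 - <<'E'
from k import *
sign_off(); st()
E
```

```text
the job is handed in; nothing more can be done
the job is handed in; nothing more can be done
```

The block is clamped in the vise, fossil side up, and the vise has been swung round to its stop. I handed the job in at about 45 s, with the gripper clear of everything.

- **Placing:** I lifted the block off the stand by its ends and set it on the strips. The first push towards the fixed jaw stuck on friction. I raised the block about 1 mm and moved it again, and it stopped against the jaw.
- **Clamping:** I pushed the sliding jaw home. It travelled 29 mm against a camera estimate of 30.6 mm, then held still while the push rose to 34 N.
- **Swinging:** I pushed the handle through about 0.63 rad. It then stopped moving while the push rose from about 3 N to 26 N, which matches the 0.58–0.70 rad left to the stop.
- **Last pictures:** Both cameras show the block flat between the jaws and the vise turned about 45°. The scene view shows the other things standing where they were. I judged the final clamp and angle by eye and from the forces; I did not fit them again from the images.

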